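# Put a spice jar back in the revolving rack and bring the shaker to the front

### The arm

A 7-joint arm with a two-finger parallel gripper is mounted at the origin on the work surface; the furniture and walls round the work are solid. World frame = base frame: x ahead of the robot, y to its left, z up, the work surface at z = 0. Lengths are in m, angles in rad, forces in N, time in s.
With the tool pointing down it reaches from about 0.425 to 0.875 m from the base axis. Payload 4.7 kg.
Tool frame: the origin (TCP) lies between the finger pads; the fingertips stand 19 mm ahead of it and the grasp point (between the pads) is the TCP; z points along the fingers, y is the line along which they close (so a half turn about z gives the same grasp; the last joint's range is limited). The gripper opens to 87 mm and grips with 3 to 60 N. Pads are 19 mm wide; open, the fingers measure 117 mm over their backs; the gripper's body (75 mm by 190 mm) begins 51 mm behind the grasp point.
Start: joints at [1.352, 0.321, -0.07, 1.45, 0.023, 1.371, -0.057], TCP at [0.15, -0.632, 0.242] pointing down, gripper open.
Joint ranges: [-2.86, 2.86], [-0.3, 2.09], [-1.38, 1.24], [0.06, 2.45], [-1.56, 4.7], [0.09, 2.05], [-2.69, 2.69]. Speed limits (rad/s): [2.57, 2.57, 3.14, 3.14, 3.14, 3.14, 3.14].

### API

Orientations are given as a 3x3 rotation matrix whose columns are the frame's x, y, z axes.
In Python, from workcell import sensors, eyes, order gives the robot as it stands.
- The arm moves only by the tool servo_tool, never from a script. Its argument "motion" is one flat list of numbers, 7 for each row, row after row: the shift along the tool's x, y, z in mm, then the turn, a rotation vector about the tool's x, y, z in degrees, then the opening, from -1 (shut) to 1 (fully open). A call has 1 to 12 rows; each row shifts and turns the commanded pose from where the row before left it, along the tool's axes as they then stand; what a row does not reach is not made up. A row lasts 1/8 s, in which the tool goes at most 62.5 mm and 10.7 degrees, less where a joint would pass 70% of its speed; a pose out of reach is approached as far as the arm can. A call is refused whole if a number of a shift passes 62.5 or a number of a turn 10.7, either way. A call with a gripper value outside its range is refused whole. The fingers move at their own pace and stop on an object; the grip force is fixed at half the most. Time passes only in rows, so rows that do not move let the fingers close. It gives the time, the measured TCP pose, the force, the opening and the grip force at its end, in the units of the state.
- sensors.get_obs(): the state, without advancing time (a new reading comes with each control period).
- eyes.grab_frame(name): name is "side" or "top" or "wrist"; returns the picture (400x640x3 uint8, red, green, blue); there is no depth.
- eyes.camera_params(name): a dict with "fx", "fy", "cx", "cy" (pixels), "k1" (the pictures are not rectified: a ray, as slopes to the right and down, at radius r is drawn at 1 + k1 r^2 times it, then the intrinsics apply), "T" (4x4, takes a point from camera to world coordinates); the wrist camera has in their place "hand_eye" (4x4, takes a point from camera to tool coordinates, whose origin is the TCP and whose axes are the flange's). Camera axes: x right, y down, z forward; pixel columns grow to the right and rows downward; lengths in m; the calibration is good to about 2 mm. A picture is of the moment at which its call begins: read the wrist's pose just before it. camera_params takes no time and is no camera call.
- order.finish_job(): hands the job in; it is judged then, once.
Trained networks look in the newest picture that a camera, given by its name, has taken for a name from the list of things; names that differ only in an ending like _2 or _b are one class to them, and where a whole thing is asked for, a point or a joint stands for the part that bears it (a point fixed in the world has none). Each returns a list of dicts, best first, with "p" (0 to 1); they miss things now and then, are a little off and sometimes report something else, mostly with a low value. They report only what shows in the picture. A call takes as long as a camera call. They do not tell look-alikes from the thing itself.
- eyes.find_in(camera, thing): "centre" ([column, row] in pixels, amid what is visible of it).
- eyes.spot_point(camera, thing): "centre" ([column, row] in pixels: a listed point, or the origin of a listed thing).
The state is a dict: "t": time; "joint_positions": joint angles; "joint_vel": joint speeds; "effort": joint torques, N m; "tcp_pos": TCP position; "ee_rot": TCP orientation; "force": force on the tool from outside, world axes, zero at the start; "wrist_torque": the same for the moment, N m; "finger_gap": opening from 0.0 (shut) to 1.0 (fully open); "gripper_force": force on a finger pad.
Only numpy, scipy, OpenCV 4.12 (cv2) and the standard library are available. Lean on these libraries where they do the work, as an engineer would, in place of code of your own. Each camera call takes 0.05 s, during which the arm holds its last target. There are 200 camera calls.

### The job

I have finished with the spice jar that stands on the worktop to the right of the revolving spice rack: stand it upright in the free ring of the rack, right down on the disc, and let go of it. Then turn the rack until the glass shaker with the domed top is at the front, in the middle of the opening of the guard rail, and finish holding the rack's knob firmly between the fingers so that it cannot turn while I pull the shaker out with one hand; do not let go at the end. Leave everything else standing where it is, in the rack and on the worktop.

Things in the scene. Friction and masses are not known exactly. Their poses are not given: they have to be found in the camera images.
- rack_base: fixed foot of the revolving spice rack: round wooden board, 238 mm across, top 10 mm above the worktop. Origin: centre of its underside, on the rack's axis; z up; its -x axis points to the FRONT of the rack. A steel wire guard rail (radius 112 mm, top 58 mm above the worktop) runs round it and is open for 116 degrees at the front, the middle of the opening lying on the -x axis
- turntable (a joint): turning angle of the rack's disc about its vertical axis, rad, growing anticlockwise seen from above; it reads 0 at the start, wherever the rings then are. No end stops. It turns easily (friction about 0.05 N m) but stays where it is left. The wooden disc is 208 mm across, its upper face 26 mm above the worktop; it carries a thin centre post and six wire rings
- free_ring (a point): centre of the only empty ring, on the upper face of the disc (26 mm above the worktop), where the jar's underside belongs; turns with the disc, its x axis points outward. The six steel wire rings stand 60 degrees apart, centres 70 mm from the axis; inside diameter 47 mm, 4 mm wire, wire centre 45 mm above the disc
- knob: round dark wooden knob on the top of the centre post, 35 mm across and 35 mm high, from 150 to 185 mm above the worktop; turns with the disc. Origin: centre of its underside, on the axis; z up
- knob_grip (a point): point on the axis of the knob at gripping height, 168 mm above the worktop
- spice_jar: spice jar with a black cap, 41 mm across, 105 mm high (cap: the top 21 mm), 0.11 kg, standing on the worktop to the right of the rack. Origin: centre of its underside; z up
- shaker: glass shaker with a grey domed top, 44 mm across, 90 mm high, standing in one of the rings. Origin: centre of its underside; z up
- rack_jar_a: spice jar like the loose one, standing in a ring of the rack, its top 131 mm above the worktop; to be left in its ring. Origin: centre of its underside
- rack_jar_b: another spice jar standing in a ring of the rack; to be left in its ring. Origin: centre of its underside
- rack_jar_c: another spice jar standing in a ring of the rack, across from the free ring; to be left in its ring. Origin: centre of its underside
- rack_bottle: small green bottle with a thin neck, 43 mm across, 96 mm high, standing in a ring of the rack; to be left in its ring. Origin: centre of its underside
- mug_1: green and white mug, 78 mm across, 101 mm high, at the back on the right; bystander. Origin: centre of its underside
- carafe: glass carafe with a red lid and handle, 140 mm high, to the left of the rack; bystander. Origin: centre of its underside
Not all that is in view belongs to the job. Leave any yellow look-alike of the spice_jar alone.

How it is judged:
By the outcome, as a careful person would: the job done as asked, in the order asked, and still so for the second after the job is handed in, while the arm keeps its last pose, push and grip.
It also fails if it takes over 58 s, if anything falls off the work surface, if the arm or the gripper's body presses on something with over 40 N, if the wrist force passes 120 N, or if a joint passes its speed limit or range.

## Working session

There is one attempt and no reset: what is moved stays moved. The work goes in short steps, Python scripts to look and compute and a tool call to move; the robot and the scene stay as the last step left them, time stands still between calls to the robot, and variables do not carry over. Pictures are saved under pics/ and viewed, at most 12 in all, crops included, and the job is handed in when it is done.

Besides the shell and the picture viewer there is one more tool, called by a JSON object that holds its "op" and its "data". servo_tool: Moves the arm, as the interface text tells. Its arguments: {"type":"object","properties":{"motion":{"type":"array","items":{"type":"number"}}},"required":["motion"]}

```bash
mkdir -p pics; cat > h.py <<'E'
import numpy as np, cv2
from workcell import sensors, eyes, order
def grab(cam,fn=None):
    o=sensors.get_obs(); im=eyes.grab_frame(cam)
    if fn: cv2.imwrite('pics/'+fn,im[:,:,::-1])
    return im,o
def camT(cam,o=None):
    p=eyes.camera_params(cam)
    if cam=='wrist':
        T=np.eye(4);T[:3,:3]=np.array(o['ee_rot']);T[:3,3]=o['tcp_pos'];T=T@np.array(p['hand_eye'])
    else: T=np.array(p['T'])
    return p,T
def ray(cam,px,o=None):
    p,T=camT(cam,o)
    d=np.array([(px[0]-p['cx'])/p['fx'],(px[1]-p['cy'])/p['fy']]);u=d.copy()
    for _ in range(20): u=d/(1+p['k1']*(u@u))
    v=T[:3,:3]@np.array([u[0],u[1],1]);return T[:3,3],v/np.linalg.norm(v)
def proj(cam,P,o=None):
    p,T=camT(cam,o);q=np.linalg.inv(T)@np.append(P,1);u=q[:2]/q[2];u=u*(1+p['k1']*(u@u))
    return np.array([p['fx']*u[0]+p['cx'],p['fy']*u[1]+p['cy']])
def atz(cam,px,z,o=None):
    c,v=ray(cam,px,o);return c+v*(z-c[2])/v[2]
def tri(rs):
    A=np.zeros((3,3));b=np.zeros(3)
    for c,v in rs:
        M=np.eye(3)-np.outer(v,v);A+=M;b+=M@c
    P=np.linalg.solve(A,b);return P,[np.linalg.norm(np.cross(P-c,v)) for c,v in rs]
E
cat > a.py <<'E'
from h import *
np.set_printoptions(precision=4,suppress=True)
ims=[grab(c,c+'0.png')[0] for c in('side','top')]
for c in('side','top'):
    p=eyes.camera_params(c);print(c,p['fx'],p['k1'],np.array(p['T'])[:3].round(3).tolist())
    for t in['rack_base','free_ring','knob','knob_grip','spice_jar','shaker','rack_bottle','mug_1','carafe']:
        print(t,[(np.round(d['centre']),round(d['p'],2)) for d in eyes.spot_point(c,t)][:6])
print(sensors.get_obs())
E
python3 a.py
```

```text
side 398.06186029681413 -0.0004557408894758066 [[-0.385, 0.784, -0.487, 0.997], [0.923, 0.321, -0.213, 0.19], [-0.01, -0.531, -0.847, 1.078]]
rack_base [(array([339., 251.]), 0.3)]
free_ring [(array([310., 250.]), 0.58)]
knob [(array([327., 212.]), 0.67)]
knob_grip [(array([324., 210.]), 0.63)]
spice_jar [(array([253., 227.]), 0.88), (array([236., 212.]), 0.79), (array([214., 199.]), 0.77), (array([278., 186.]), 0.71), (array([272., 205.]), 0.61), (array([193., 226.]), 0.32)]
shaker [(array([336., 249.]), 0.51)]
rack_bottle [(array([349., 239.]), 0.53)]
mug_1 [(array([193., 224.]), 0.69)]
carafe [(array([433., 253.]), 0.68)]
top 451.11531816828665 -0.029034735498191546 [[-0.002, -0.997, 0.082, 0.34], [-1.0, 0.003, 0.004, -0.032], [-0.005, -0.082, -0.997, 1.371]]
rack_base []
free_ring [(array([318., 167.]), 0.89)]
knob [(array([312., 185.]), 0.61)]
knob_grip [(array([310., 185.]), 0.56)]
spice_jar [(array([408., 183.]), 0.82), (array([375., 207.]), 0.78), (array([384., 233.]), 0.65), (array([438., 186.]), 0.52), (array([321., 166.]), 0.48)]
shaker [(array([308., 211.]), 0.54), (array([295., 175.]), 0.52)]
rack_bottle [(array([288., 198.]), 0.68)]
mug_1 [(array([441., 159.]), 0.82)]
carafe [(array([210., 214.]), 0.56)]
{'t': 1.0, 'joint_positions': array([ 1.3521,  0.321 , -0.0701,  1.4505,  0.0226,  1.3708, -0.0569]), 'joint_vel': array([ 0.0004,  0.0017,  0.0009,  0.0017, -0.0008,  0.0018,  0.0003]), 'effort': array([ -0.    , -49.1115,  -0.403 , -31.2776,  -0.0637,   0.0337,
         0.    ]), 'tcp_pos': array([ 0.1499, -0.6325,  0.2416]), 'ee_rot': array([[ 0.973 ,  0.2307, -0.    ],
       [ 0.2307, -0.973 , -0.0001],
       [-0.    ,  0.0001, -1.    ]]), 'force': array([0.5112, 0.3009, 0.1203]), 'wrist_torque': array([-0.0353,  0.0043, -0.0065]), 'gripper_force': 0.0, 'finger_gap': 0.9968109992996067}
```

```bash
python3 - <<'E'
import cv2,numpy as np
a=cv2.imread('pics/side0.png')[130:300,150:470];b=cv2.imread('pics/top0.png')[120:290,170:490]
f=lambda i:cv2.resize(i,None,fx=2.5,fy=1.75*2.5/1.75 ,interpolation=cv2.INTER_CUBIC)
c=np.vstack([f(a),f(b)]);c=cv2.resize(c,(564,600));cv2.imwrite('pics/a.png',f(a));cv2.imwrite('pics/b.png',f(b))
E
```

```text
(no output)
```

View pics/a.png

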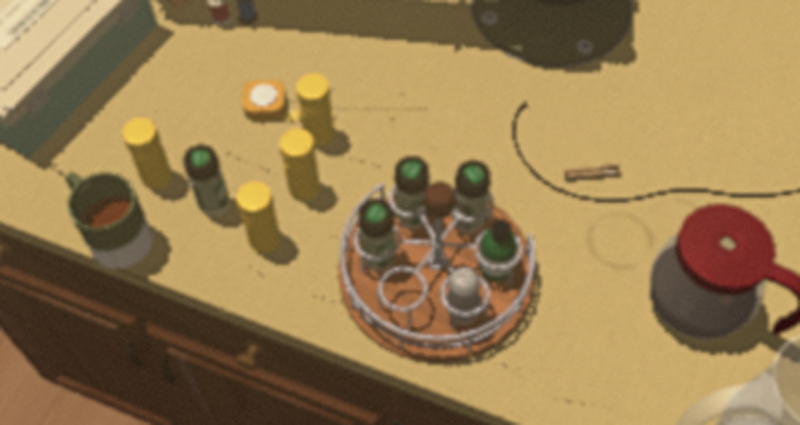

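View pics/b.png

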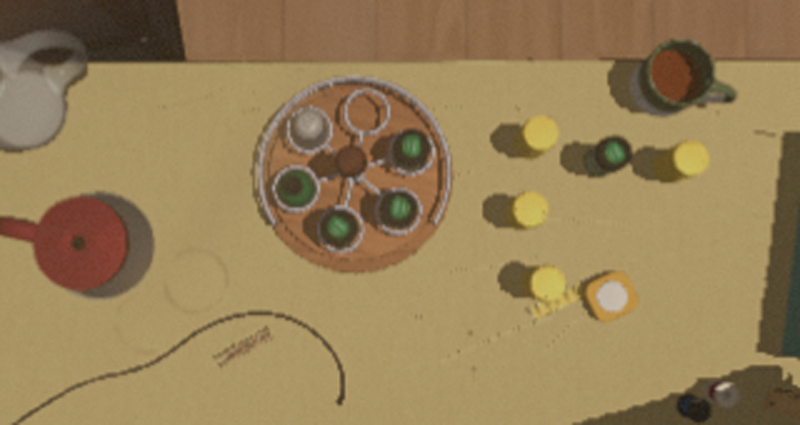

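The candidates for the loose jar are four plain yellow jars at top-view crop (540,133), (690,158), (530,210) and (547,283), and a dark jar with a black cap and green lid mark at (613,153), about full-frame (415,181). The dark one matches the rack jars and the description, so the yellow ones are look-alikes. The free ring is at crop (366,112), the shaker at (308,128), the knob at (351,162), and the rail ends at about (273,222) and (437,222), so the opening faces −x.

```bash
cat > b.py <<'E'
from h import *
np.set_printoptions(precision=4,suppress=True)
f=lambda u,v:(170+(u+.5)/2.5-.5,120+(v+.5)/2.5-.5)
g=lambda u,v:(150+(u+.5)/2.5-.5,130+(v+.5)/2.5-.5)
# top / side crop pixel pairs
for n,t,s in[('jar top',(616,152),(202,159)),('knob top',(351,161),(439,192)),('ring',(366,112),(403,289)),('shaker top',(310,123),(462,280))]:
    P,e=tri([ray('top',f(*t)),ray('side',g(*s))]);print(n,P,np.round(e,4))
print('jar @105',atz('top',f(616,152),.105)); print('knob@185',atz('top',f(351,160),.185))
print('ring@71',atz('top',f(366,112),.071),'shaker@116',atz('top',f(310,122),.116))
print('rail ends@58',atz('top',f(273,222),.058),atz('top',f(437,222),.058))
print('disc',atz('top',f(353,174),.02))
for n,p in[('y1',(541,130)),('y2',(691,154)),('y3',(531,207))]:print(n,atz('top',f(*p),.1))
E
python3 b.py
```

```text
jar top [ 0.4837 -0.2898  0.1006] [0.0017 0.0017]
knob top [0.4667 0.0058 0.1806] [0.0008 0.0008]
ring [ 0.5359 -0.008   0.0685] [0.0006 0.0006]
shaker top [0.518  0.0547 0.1051] [0.0007 0.0007]
jar @105 [ 0.4839 -0.2905  0.105 ]
knob@185 [0.467  0.0064 0.185 ]
ring@71 [ 0.5353 -0.0074  0.071 ] shaker@116 [0.5174 0.0546 0.116 ]
rail ends@58 [0.4081 0.1014 0.058 ] [ 0.4077 -0.0898  0.058 ]
disc [0.4677 0.0092 0.02  ]
y1 [ 0.5098 -0.2067  0.1   ]
y2 [ 0.482  -0.3768  0.1   ]
y3 [ 0.4222 -0.1942  0.1   ]
```

View pics/top0.png

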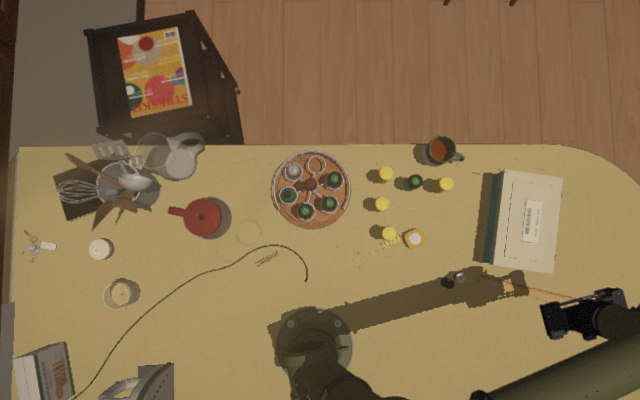

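View pics/side0.png

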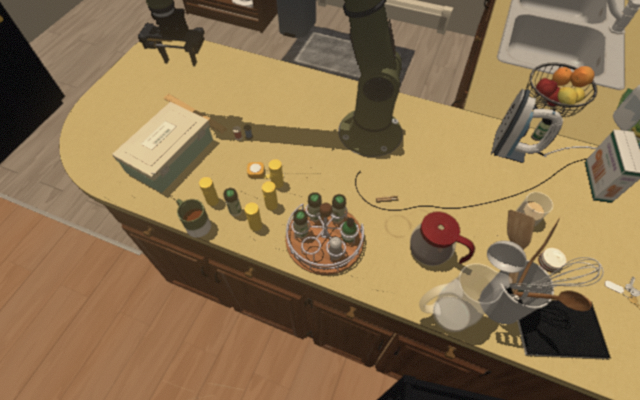

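The top view shows the box at (525,220), outside the path. The side view shows the loose dark jar at (232,200), with yellow jars on both sides. I'm moving above the jar.

{"op": "servo_tool", "data": {"motion": [40.4,-25.6,-4,0,0,0,1,40.4,-25.6,-4,0,0,0,1,40.4,-25.6,-4,0,0,0,1,40.4,-25.6,-4,0,0,0,1,40.4,-25.6,-4,0,0,0,1,40.4,-25.6,-4,0,0,0,1,40.4,-25.6,-4,0,0,0,1,40.4,-25.6,-4,0,0,0,1,40.4,-25.6,-4,0,0,0,1,40.4,-25.6,-4,0,0,0,1]}}

```text
t: 2.25
tcp_pos: [0.4849, -0.2891, 0.2819]
ee_rot: [[0.973, 0.23, 0.0], [0.23, -0.973, -0.001], [0.0, 0.001, -1.0]]
force: [0.0, -0.7, 0.9]
finger_gap: 1.0
gripper_force: 0.0
```

{"op": "servo_tool", "data": {"motion": [0,0,0,0,0,-9.5,1,0,0,0,0,0,-9.5,1,0,0,0,0,0,-9.5,1,0,0,0,0,0,-9.5,1,0,0,0,0,0,-9.5,1,0,0,0,0,0,-9.5,1,0,0,0,0,0,-9.5,1,0,0,0,0,0,0,1,0,0,0,0,0,0,1]}}

```text
t: 3.38
tcp_pos: [0.484, -0.2902, 0.2816]
ee_rot: [[0.179, 0.984, 0.0], [0.984, -0.179, -0.0], [-0.0, 0.0, -1.0]]
force: [0.4, 0.3, 1.1]
finger_gap: 0.999
gripper_force: 0.0
```

```bash
python3 - <<'E'
from h import *
np.set_printoptions(precision=4,suppress=True)
im,o=grab('wrist','w1.png')
print(o['t'],o['tcp_pos'],o['ee_rot'],o['joint_positions'])
print(eyes.find_in('wrist','spice_jar'))
for P in[(.484,-.29,.105),(.484,-.29,0)]:print(proj('wrist',np.array(P),o))
E
```

```text
3.375 [ 0.484  -0.2902  0.2816] [[ 0.1792  0.9838  0.    ]
 [ 0.9838 -0.1792 -0.0002]
 [-0.0002  0.0001 -1.    ]] [ 0.9273  0.1506 -0.4832  1.5941  0.0708  1.4142  0.2575]
[{'centre': [249.7, 106.7], 'p': 0.89}, {'centre': [325.5, 240.1], 'p': 0.85}, {'centre': [323.5, 109.9], 'p': 0.81}, {'centre': [184.9, 138.5], 'p': 0.78}, {'centre': [320.1, 182.7], 'p': 0.68}, {'centre': [391.8, 217.1], 'p': 0.42}, {'centre': [257.2, 10.0], 'p': 0.27}]
[317.5971 185.152 ]
[317.8209 169.9598]
```

View pics/w1.png

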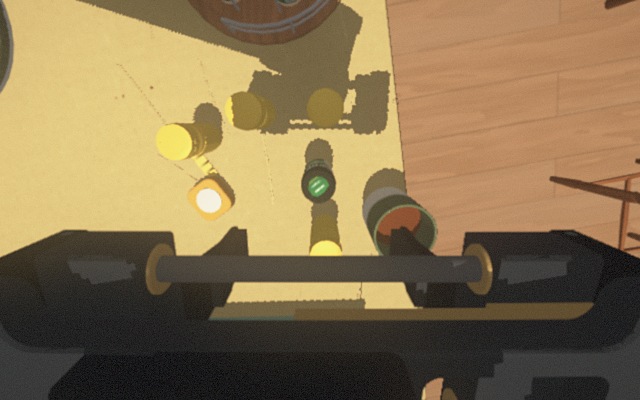

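The black-capped jar with green on its lid is at (318,185), right where predicted and centred between the fingers. The yellow look-alikes are at (325,107) and (325,245). I'm descending and gripping.

{"op": "servo_tool", "data": {"motion": [0,0,40,0,0,0,1,0,0,40,0,0,0,1,0,0,40,0,0,0,1,0,0,40,0,0,0,1,0,0,25,0,0,0,1,0,0,13,0,0,0,1,0,0,0,0,0,0,1,0,0,0,0,0,0,-1,0,0,0,0,0,0,-1,0,0,0,0,0,0,-1,0,0,0,0,0,0,-1,0,0,0,0,0,0,-1]}}

```text
t: 4.97
tcp_pos: [0.484, -0.2902, 0.0837]
ee_rot: [[0.176, 0.984, 0.0], [0.984, -0.176, -0.0], [-0.0, 0.0, -1.0]]
force: [0.3, -0.4, 1.1]
finger_gap: 0.516
gripper_force: 0.0
```

{"op": "servo_tool", "data": {"motion": [0,0,0,0,0,0,-1,0,0,0,0,0,0,-1,0,0,0,0,0,0,-1]}}

```text
t: 5.35
tcp_pos: [0.484, -0.2902, 0.0836]
ee_rot: [[0.176, 0.984, -0.0], [0.984, -0.176, -0.0], [-0.0, -0.0, -1.0]]
force: [-0.3, 0.4, 0.2]
finger_gap: 0.456
gripper_force: 30.0
```

{"op": "servo_tool", "data": {"motion": [0,0,-40,0,0,0,-1,0,0,-40,0,0,0,-1,0,0,-40,0,0,0,-1,0,0,-40,0,0,0,-1,41,0,0,0,0,0,-1,41,0,0,0,0,0,-1,41,0,0,0,0,0,-1,41,0,0,0,0,0,-1,41,0,0,0,0,0,-1,41,0,0,0,0,0,-1,41,0,0,0,0,0,-1]}}

```text
t: 6.72
tcp_pos: [0.5345, -0.0064, 0.2434]
ee_rot: [[0.176, 0.984, -0.0], [0.984, -0.176, -0.0], [-0.0, -0.0, -1.0]]
force: [0.5, -0.3, -1.2]
finger_gap: 0.458
gripper_force: 30.0
```

{"op": "servo_tool", "data": {"motion": [0,0,0,0,0,9.1,-1,0,0,0,0,0,9.1,-1,0,0,0,0,0,9.1,-1,0,0,0,0,0,9.1,-1,0,0,0,0,0,9.1,-1,0,0,0,0,0,9.1,-1,0,0,0,0,0,9.1,-1,0,0,0,0,0,9.1,-1,0,0,0,0,0,9.1,-1,0,0,0,0,0,9.1,-1,0,0,0,0,0,0,-1,0,0,0,0,0,0,-1]}}

```text
t: 8.22
tcp_pos: [0.5345, -0.0076, 0.2434]
ee_rot: [[0.982, -0.191, -0.0], [-0.191, -0.982, -0.0], [-0.0, 0.0, -1.0]]
force: [-0.2, 0.6, -0.3]
finger_gap: 0.456
gripper_force: 30.0
```

```bash
python3 - <<'E'
from h import *
np.set_printoptions(precision=4,suppress=True)
im,o=grab('wrist','w2.png')
print(o['t'],o['tcp_pos'],o['ee_rot'],o['joint_positions'])
g=eyes.spot_point('wrist','free_ring');print(g)
for d in g:print(atz('wrist',d['centre'],.026,o))
for P in[(.5353,-.0075,.071),(.5353,-.0075,.026)]:print(proj('wrist',np.array(P),o))
E
```

```text
8.225 [ 0.5345 -0.0076  0.2434] [[ 0.9816 -0.1908 -0.0003]
 [-0.1908 -0.9816 -0.    ]
 [-0.0003  0.0001 -1.    ]] [ 0.5306  0.1114 -0.6047  1.7169  0.0651  1.3337 -1.8493]
[{'centre': [317.8, 178.3], 'p': 0.77}, {'centre': [599.9, 92.1], 'p': 0.2}]
[ 0.5363 -0.0078  0.026 ]
[ 0.5753 -0.3598  0.026 ]
[317.5936 186.967 ]
[317.7352 179.0962]
```

View pics/w2.png

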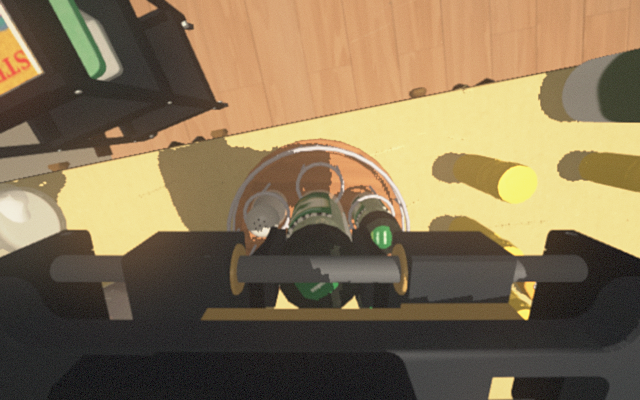

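```bash
python3 - <<'E'
from h import *
im=cv2.imread('pics/w2.png')[135:255,230:410];im=cv2.resize(im,None,fx=4.4,fy=4.4,interpolation=cv2.INTER_CUBIC)
b=cv2.convertScaleAbs(im,alpha=1.6,beta=10)
cv2.imwrite('pics/w2c.png',b)
T=np.array(eyes.camera_params('wrist')['hand_eye']);print(T.round(4),eyes.camera_params('wrist')['fx'])
o=sensors.get_obs()
for z in(.1594,.22,.264):print(proj('wrist',np.array([o['tcp_pos'][0],o['tcp_pos'][1],z]),o))
E
```

```text
[[ 1.000e-04 -9.642e-01 -2.652e-01  7.350e-02]
 [ 1.000e+00  4.000e-04 -1.100e-03  1.100e-03]
 [ 1.200e-03 -2.651e-01  9.642e-01 -1.441e-01]
 [ 0.000e+00  0.000e+00  0.000e+00  1.000e+00]] 287.0126241711139
[317.46040828 211.62817601]
[317.0320989  241.09798337]
[316.49588419 278.01343662]
```

View pics/w2c.png

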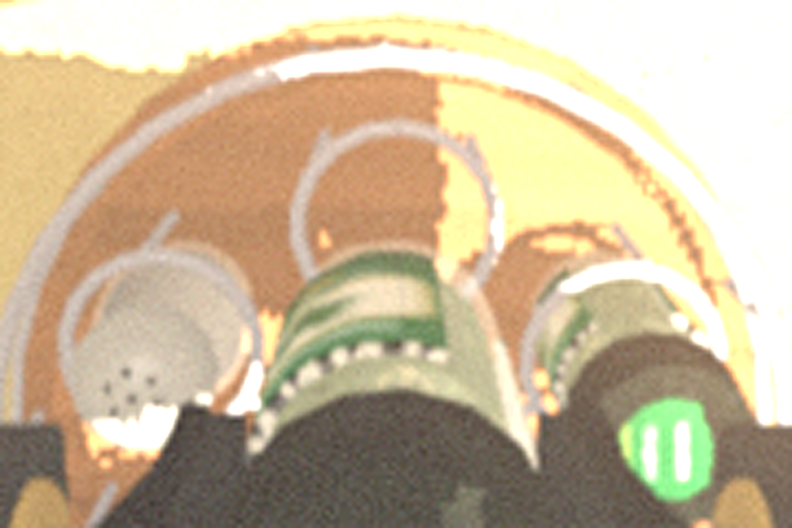

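The enlarged crop shows the ring spanning crop columns 291 to 500, centre about 395. The held jar's axis is at about 393, so they line up sideways. Next I'm checking the radial direction.

```bash
python3 - <<'E'
from h import *
o=sensors.get_obs();t=np.array(o['tcp_pos']);x=np.array(o['ee_rot'])[:,0]
c=lambda p:((p-np.array([230,135])+.5)*4.4-.5).round(1)
R=np.array([.5353,-.0075,.071]);a=np.linspace(0,6.28,200)
y=np.array(o['ee_rot'])[:,1]
for n,C,r in[('ring out',R,.0255),('ring in',R,.0235),('jar bottom',np.array([t[0],t[1],.1594]),.0205)]:
    P=np.array([proj('wrist',C+r*(np.cos(k)*x+np.sin(k)*y),o) for k in a])
    print(n,'top',c(P[P[:,1].argmin()]),'left',c(P[P[:,0].argmin()]),'right',c(P[P[:,0].argmax()]))
E
```

```text
ring out top [386.8 131.8] left [287.7 228.6] right [486.1 228.3]
ring in top [386.8 139.7] left [295.4 228.7] right [478.4 228.5]
jar bottom top [386.4 233.5] left [278.4 336.6] right [494.7 336.4]
```

{"op": "servo_tool", "data": {"motion": [4,0,25,0,0,0,-1,0,0,25,0,0,0,-1,0,0,22,0,0,0,-1,0,0,0,0,0,0,-1,0,0,0,0,0,0,-1]}}

```text
t: 8.95
tcp_pos: [0.5391, -0.0084, 0.1724]
ee_rot: [[0.981, -0.193, 0.001], [-0.193, -0.981, -0.0], [0.001, -0.0, -1.0]]
force: [0.6, 0.0, -0.9]
finger_gap: 0.455
gripper_force: 30.0
```

```bash
python3 - <<'E'
from h import *
im,o=grab('wrist','w3.png');s,_=grab('side','s3.png');print(o['tcp_pos'],o['force'])
t=np.array(o['tcp_pos'])
a=im[130:250,240:400,::-1];b=s[200:290,270:390,::-1]
A=cv2.resize(a,(400,300),interpolation=cv2.INTER_CUBIC);A=cv2.resize(a,(640,480),interpolation=cv2.INTER_CUBIC)[:300] if 0 else A
B=cv2.resize(b,(400,300),interpolation=cv2.INTER_CUBIC)
cv2.imwrite('pics/c3.png',cv2.convertScaleAbs(cv2.resize(np.hstack([A,B]),(800,300)),alpha=1.6,beta=10))
ring=np.array([.5353,-.0075,.071]);bot=t-[0,0,.0836]
print('wrist ring,bot',proj('wrist',ring,o),proj('wrist',bot,o),'side',proj('side',ring),proj('side',bot))
E
```

```text
[ 0.53911308 -0.00843131  0.1724438 ] [ 0.56579932  0.0216375  -0.91498311]
wrist ring,bot [317.38687435 209.99594322] [317.48858359 211.92992406] side [311.3392667  244.79695631] [310.46386711 242.93959462]
```

View pics/c3.png

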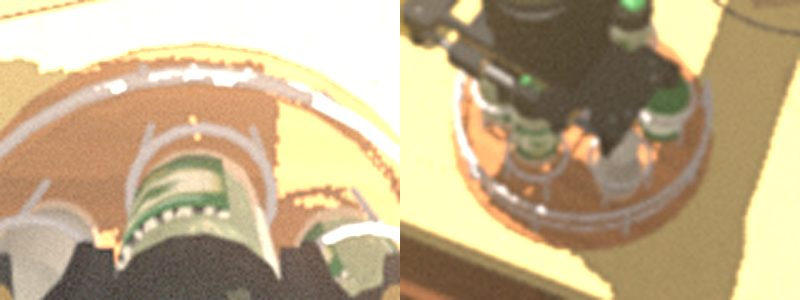

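Left panel: the free ring surrounds the jar's foot, with the ring centre at about column 202 and the jar at about 200, and the jar roughly 1 mm too far inward. In the side panel the jar is also over the ring. I'm shifting it 1 mm outward and lowering it gently.

{"op": "servo_tool", "data": {"motion": [1,0,5,0,0,0,-1,0,0,5,0,0,0,-1,0,0,5,0,0,0,-1,0,0,5,0,0,0,-1,0,0,0,0,0,0,-1]}}

```text
t: 9.68
tcp_pos: [0.5391, -0.0087, 0.1509]
ee_rot: [[0.981, -0.194, -0.001], [-0.194, -0.981, 0.0], [-0.001, 0.0, -1.0]]
force: [-1.5, 0.7, -1.1]
finger_gap: 0.458
gripper_force: 30.0
```

{"op": "servo_tool", "data": {"motion": [0,0,6,0,0,0,-1,0,0,6,0,0,0,-1,0,0,6,0,0,0,-1,0,0,6,0,0,0,-1,0,0,6,0,0,0,-1,0,0,6,0,0,0,-1,0,0,2,0,0,0,-1,0,0,0,0,0,0,-1]}}

```text
t: 10.68
tcp_pos: [0.5393, -0.0086, 0.1132]
ee_rot: [[0.981, -0.194, -0.0], [-0.194, -0.981, 0.0], [-0.0, 0.0, -1.0]]
force: [-0.6, -0.4, -1.5]
finger_gap: 0.455
gripper_force: 30.0
```

{"op": "servo_tool", "data": {"motion": [0,0,1.5,0,0,0,-1,0,0,1.5,0,0,0,-1,0,0,0,0,0,0,-1]}}

```text
t: 11.05
tcp_pos: [0.5394, -0.0086, 0.1104]
ee_rot: [[0.981, -0.194, -0.0], [-0.194, -0.981, -0.0], [-0.0, 0.0, -1.0]]
force: [-3.2, -1.0, -0.4]
finger_gap: 0.454
gripper_force: 30.0
```

{"op": "servo_tool", "data": {"motion": [0,0,1,0,0,0,-1,0,0,0,0,0,0,-1]}}

```text
t: 11.3
tcp_pos: [0.5394, -0.0086, 0.1096]
ee_rot: [[0.981, -0.194, -0.0], [-0.194, -0.981, -0.0], [-0.0, 0.0, -1.0]]
force: [-2.7, 0.6, 1.7]
finger_gap: 0.455
gripper_force: 30.0
```

{"op": "servo_tool", "data": {"motion": [0,0,0.6,0,0,0,-1,0,0,0,0,0,0,-1,0,0,0,0,0,0,0.3,0,0,0,0,0,0,0.3,0,0,0,0,0,0,0.3,0,0,0,0,0,0,0.3]}}

```text
t: 12.05
tcp_pos: [0.5397, -0.0087, 0.1089]
ee_rot: [[0.981, -0.194, 0.0], [-0.194, -0.981, -0.0], [0.0, -0.0, -1.0]]
force: [0.6, 0.2, -0.1]
finger_gap: 0.647
gripper_force: 0.0
```

{"op": "servo_tool", "data": {"motion": [0,0,-10,0,0,0,0.3,0,0,-20,0,0,0,0.3,0,0,-35,0,0,0,0.3,0,0,-35,0,0,0,0.3,0,0,-35,0,0,0,0.3,0,0,0,0,0,0,1]}}

```text
t: 12.8
tcp_pos: [0.5415, -0.0083, 0.2478]
ee_rot: [[0.981, -0.193, 0.007], [-0.193, -0.981, -0.001], [0.007, -0.0, -1.0]]
force: [-0.5, 0.7, -0.4]
finger_gap: 0.705
gripper_force: 0.0
```

```bash
python3 - <<'E'
from h import *
np.set_printoptions(precision=4,suppress=True)
im,o=grab('wrist','w4.png');s,_=grab('side','s4.png');print(o['t'],o['tcp_pos'])
a=im[120:240,240:400,::-1];b=s[190:280,270:390,::-1]
f=lambda i:cv2.resize(i,(400,300),interpolation=cv2.INTER_CUBIC)
cv2.imwrite('pics/c4.png',cv2.convertScaleAbs(np.hstack([f(a),f(b)]),alpha=1.6,beta=10))
for c in('wrist','side'):
  for n in('shaker','knob','knob_grip'):
    print(c,n,[(d['centre'],d['p']) for d in eyes.spot_point(c,n)][:2])
q=np.array([.5355,-.0085,.131])
print('jar cap centre pred wrist',proj('wrist',q,o),'side',proj('side',q))
E
```

```text
12.8 [ 0.5415 -0.0083  0.2478]
wrist shaker [([274.4, 213.2], 0.89)]
wrist knob [([319.6, 283.5], 0.75)]
wrist knob_grip [([318.6, 297.2], 0.95), ([273.3, 255.8], 0.47)]
side shaker [([334.5, 251.4], 0.58)]
side knob [([345.3, 235.6], 0.59)]
side knob_grip []
jar cap centre pred wrist [319.0887 207.7483] side [310.8338 234.7139]
```

View pics/c4.png

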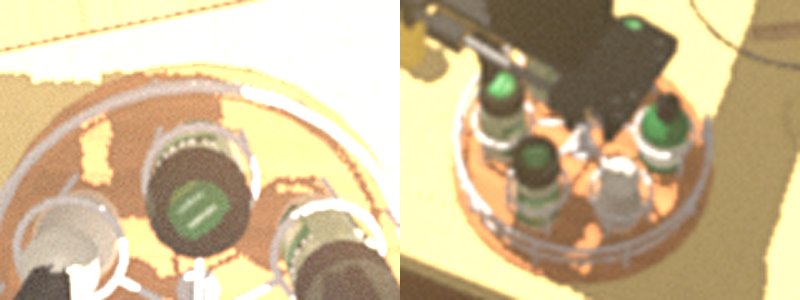

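The black cap is at left-panel (200,205), centred in its ring, and the side panel shows it upright at (538,152), within about 1 px of the prediction for a seated jar. Next is the knob.

{"op": "servo_tool", "data": {"motion": [-25,0,0,0,0,0,1,-25,0,0,0,0,0,1,-26,0,0,0,0,0,1,0,0,0,0,0,-9.9,1,0,0,0,0,0,-9.9,1,0,0,0,0,0,-9.9,1,0,0,0,0,0,-9.9,1,0,0,0,0,0,-9.9,1,0,0,0,0,0,-9.9,1,0,0,0,0,0,0,1,0,0,0,0,0,0,1]}}

```text
t: 14.58
tcp_pos: [0.4648, 0.0061, 0.2437]
ee_rot: [[0.668, 0.744, -0.0], [0.744, -0.668, 0.0], [-0.0, -0.0, -1.0]]
force: [-0.1, -0.6, -0.1]
finger_gap: 1.004
gripper_force: 0.0
```

```bash
python3 - <<'E'
from h import *
np.set_printoptions(precision=4,suppress=True)
im,o=grab('wrist','w5.png');top,_=grab('top','t5.png');print(o['t'],o['tcp_pos'],o['ee_rot'],o['joint_positions'])
g=[(d['centre'],d['p']) for d in eyes.spot_point('wrist','knob_grip')][:2];print(g,[atz('wrist',c,.168,o) for c,_ in g])
g=[(d['centre'],d['p']) for d in eyes.spot_point('wrist','knob')][:2];print(g,[atz('wrist',c,.15,o) for c,_ in g])
E
```

```text
14.575 [0.4648 0.0061 0.2437] [[ 0.6681  0.7441 -0.0004]
 [ 0.7441 -0.6681  0.    ]
 [-0.0003 -0.0003 -1.    ]] [ 0.5269 -0.0629 -0.5677  1.8667 -0.0348  1.3284 -0.7632]
[([319.6, 211.9], 0.75)] [array([0.4673, 0.0055, 0.168 ])]
[([321.1, 206.1], 0.79)] [array([0.468 , 0.0042, 0.15  ])]
```

{"op": "servo_tool", "data": {"motion": [1.2,1.9,20,0,0,0,1,0,0,20,0,0,0,1,0,0,20,0,0,0,1,0,0,15,0,0,0,1,0,0,0,0,0,0,1,0,0,0,0,0,0,-1,0,0,0,0,0,0,-1,0,0,0,0,0,0,-1,0,0,0,0,0,0,-1,0,0,0,0,0,0,-1,0,0,0,0,0,0,-1,0,0,0,0,0,0,-1]}}

```text
t: 16.27
tcp_pos: [0.467, 0.0058, 0.169]
ee_rot: [[0.666, 0.746, -0.0], [0.746, -0.666, 0.0], [-0.0, -0.0, -1.0]]
force: [-0.5, 1.1, 1.2]
finger_gap: 0.381
gripper_force: 30.0
```

{"op": "servo_tool", "data": {"motion": [0,0,0,0,0,0,-1,0,0,0,0,0,0,-1,0,0,0,0,0,0,-1,0,0,0,0,0,0,-1]}}

```text
t: 16.77
tcp_pos: [0.467, 0.0058, 0.1689]
ee_rot: [[0.666, 0.746, -0.0], [0.746, -0.666, 0.0], [-0.0, -0.0, -1.0]]
force: [-1.5, 0.8, 1.6]
finger_gap: 0.382
gripper_force: 30.0
```

{"op": "servo_tool", "data": {"motion": [0,0,0,0,0,-2,-1,0,0,0,0,0,-4,-1,0,0,0,0,0,-5,-1,0,0,0,0,0,-5,-1,0,0,0,0,0,-5,-1,0,0,0,0,0,-5,-1,0,0,0,0,0,-5,-1,0,0,0,0,0,-5,-1,0,0,0,0,0,-5,-1,0,0,0,0,0,-5,-1,0,0,0,0,0,-5,-1,0,0,0,0,0,-5,-1]}}

```text
t: 18.27
tcp_pos: [0.4673, 0.0057, 0.1689]
ee_rot: [[-0.25, 0.968, 0.0], [0.968, 0.25, 0.0], [-0.0, 0.0, -1.0]]
force: [-1.8, 1.1, 1.2]
finger_gap: 0.379
gripper_force: 30.0
```

{"op": "servo_tool", "data": {"motion": [0,0,0,0,0,-5,-1,0,0,0,0,0,-5,-1,0,0,0,0,0,-5,-1,0,0,0,0,0,-5,-1,0,0,0,0,0,-5,-1,0,0,0,0,0,-5,-1,0,0,0,0,0,-5,-1,0,0,0,0,0,-5,-1,0,0,0,0,0,-5,-1,0,0,0,0,0,-5,-1,0,0,0,0,0,-5,-1,0,0,0,0,0,-5,-1]}}

```text
t: 19.77
tcp_pos: [0.4676, 0.006, 0.1689]
ee_rot: [[-0.964, 0.267, 0.001], [0.267, 0.964, 0.0], [-0.001, 0.001, -1.0]]
force: [0.4, 1.4, 0.1]
finger_gap: 0.38
gripper_force: 30.0
```

{"op": "servo_tool", "data": {"motion": [0,0,0,0,0,-5,-1,0,0,0,0,0,-4,-1,0,0,0,0,0,-3,-1,0,0,0,0,0,-2,-1,0,0,0,0,0,0,-1,0,0,0,0,0,0,-1]}}

```text
t: 20.52
tcp_pos: [0.4676, 0.0061, 0.1689]
ee_rot: [[-1.0, 0.031, 0.001], [0.031, 1.0, 0.0], [-0.001, 0.001, -1.0]]
force: [1.8, 2.7, -0.1]
finger_gap: 0.375
gripper_force: 30.0
```

```bash
python3 - <<'E'
from h import *
np.set_printoptions(precision=4,suppress=True)
top,o=grab('top','t6.png');s,_=grab('side','s6.png');print(o['t'],o['tcp_pos'],o['ee_rot'],o['joint_positions'])
b=top[150:240,250:370,::-1];a=s[190:280,270:390,::-1]
f=lambda i:cv2.resize(i,(400,300),interpolation=cv2.INTER_CUBIC)
cv2.imwrite('pics/c6.png',cv2.convertScaleAbs(np.hstack([f(b),f(a)]),alpha=1.6,beta=10))
print('top',[(d['centre'],d['p'],atz('top',d['centre'],.026)) for d in eyes.spot_point('top','shaker')][:3])
for z in(.026,.071,.116):print(z,(proj('top',np.array([.397,.0058,z]))-[250,150])*400/120)
E
```

```text
20.525 [0.4676 0.0061 0.1689] [[-0.9995  0.0306  0.0009]
 [ 0.0306  0.9995  0.0005]
 [-0.0009  0.0005 -1.    ]] [ 0.5237  0.0057 -0.5894  1.9636  0.003   1.1723  1.4734]
top [([440.6, 155.7], 0.55, array([ 0.5679, -0.3822,  0.026 ]))]
0.026 [206.6455 209.013 ]
0.071 [205.2001 206.8237]
0.116 [203.6515 204.478 ]
```

View pics/c6.png

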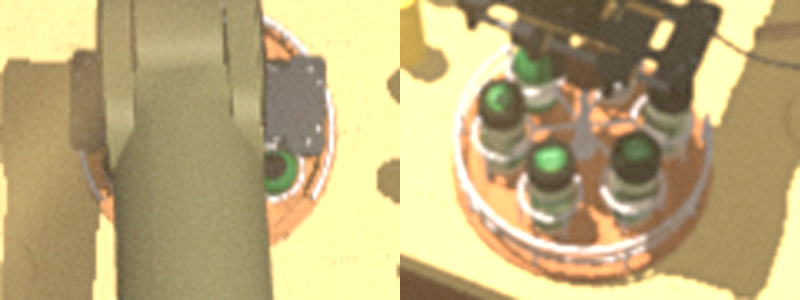

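The top view is blocked by the arm, with only the green bottle showing at (280,170). The side panel shows all jars standing. The wrist camera now faces the front, so I'm using it.

```bash
python3 - <<'E'
from h import *
np.set_printoptions(precision=4,suppress=True)
im,o=grab('wrist','w6.png');t=np.array(o['tcp_pos'])
for n in('shaker','rack_bottle','spice_jar'):
  print(n,[(d['centre'],d['p'],atz('wrist',d['centre'],.026,o)) for d in eyes.spot_point('wrist',n)][:3])
print('find',eyes.find_in('wrist','shaker'))
cr=im[60:285,170:470,::-1]
cv2.imwrite('pics/c7.png',cv2.convertScaleAbs(cv2.resize(cr,(800,600),interpolation=cv2.INTER_CUBIC),alpha=1.5,beta=10))
A=np.array([.467,.006,0])
pt=lambda r,a,z:(proj('wrist',A+[r*np.cos(np.radians(a)),r*np.sin(np.radians(a)),z],o)-[170,60])*800/300
for n,r,a,z in[('ring c',.07,180,.071),('shaker top',.07,180,.116),('rail L',.112,122,.058),('rail R',.112,238,.058),('ring out',.0955,180,.071)]:print(n,pt(r,a,z))
E
```

```text
shaker [([319.1, 126.2], 0.57, array([0.4016, 0.0079, 0.026 ]))]
rack_bottle [([258.4, 156.3], 0.98, array([ 0.4288, -0.0535,  0.026 ])), ([380.8, 158.5], 0.39, array([0.4347, 0.0686, 0.026 ]))]
spice_jar [([95.7, 69.2], 0.9, array([ 0.3433, -0.1981,  0.026 ])), ([130.3, 146.3], 0.89, array([ 0.4148, -0.1798,  0.026 ])), ([136.6, 225.3], 0.81, array([ 0.4979, -0.19  ,  0.026 ]))]
find [{'centre': [320.8, 124.5], 'p': 0.68}]
ring c [391.5839 164.2368]
shaker top [390.8994 165.0513]
rail L [684.6691 189.068 ]
rail R [102.3101 207.2776]
ring out [388.8421  75.486 ]
```

View pics/c7.png

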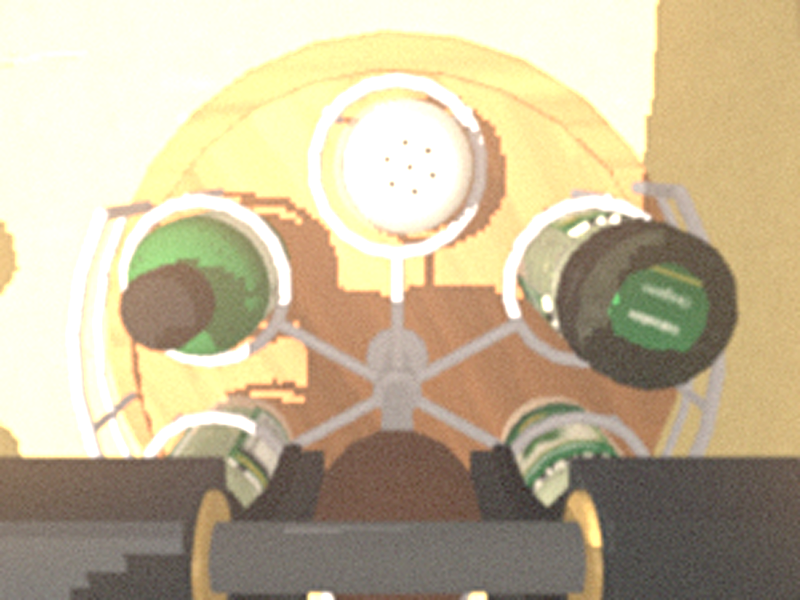

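The shaker's ring is centred at crop column 398 and the shaker dome at about 408. The rail ends are at (103,210) and (685,188), so exact centre would be about 392–396. A further turn of about 2° anticlockwise will centre the shaker.

{"op": "servo_tool", "data": {"motion": [0,0,0,0,0,-1,-1,0,0,0,0,0,-1,-1,0,0,0,0,0,0,-1,0,0,0,0,0,0,-1,0,0,0,0,0,0,-1,0,0,0,0,0,0,-1]}}

```text
t: 21.68
tcp_pos: [0.4675, 0.0061, 0.1689]
ee_rot: [[-1.0, -0.004, 0.001], [-0.004, 1.0, 0.0], [-0.001, 0.0, -1.0]]
force: [2.9, 3.2, -2.6]
finger_gap: 0.379
gripper_force: 30.0
```

```bash
python3 - <<'E'
from h import *
np.set_printoptions(precision=4,suppress=True)
im,o=grab('wrist','w8.png')
print(o['ee_rot'],o['force'],o['gripper_force'],o['finger_gap'])
for n in('shaker','rack_bottle'):
  print(n,[(d['centre'],d['p'],atz('wrist',d['centre'],.026,o)) for d in eyes.spot_point('wrist',n)][:3])
A=np.array([.467,.006,0])
print([proj('wrist',A+[.112*np.cos(np.radians(a)),.112*np.sin(np.radians(a)),.058],o) for a in(122,238)],proj('wrist',A+[-.07,0,.071],o))
# ring columns: bright grey wire along ring-centre row
r=int(round(60+164/2.667));print(r,im[r,270:370].astype(int).sum(1).tolist())
E
```

```text
[[-1.     -0.0045  0.001 ]
 [-0.0045  1.      0.0005]
 [-0.001   0.0005 -1.    ]] [ 2.9071  3.1935 -2.583 ] 30.023441111600278 0.3793731928684731
shaker [([318.8, 127.0], 0.84, array([0.4023, 0.0052, 0.026 ]))]
rack_bottle [([255.6, 159.6], 0.89, array([ 0.4342, -0.0578,  0.026 ]))]
[array([428.88  , 134.8448]), array([210.4037, 133.8418])] [319.9343 121.6068]
121 [509, 520, 520, 518, 518, 521, 525, 548, 547, 546, 549, 542, 545, 536, 534, 561, 677, 718, 680, 576, 461, 511, 527, 524, 528, 548, 569, 503, 485, 571, 601, 616, 622, 630, 655, 663, 680, 687, 694, 703, 711, 715, 720, 718, 664, 673, 714, 720, 719, 716, 715, 714, 695, 556, 594, 706, 710, 697, 694, 694, 683, 681, 673, 671, 658, 656, 646, 626, 618, 602, 575, 541, 514, 476, 459, 428, 405, 327, 360, 365, 397, 380, 341, 283, 307, 301, 302, 300, 289, 348, 486, 508, 493, 483, 483, 483, 477, 479, 482, 478]
```

```bash
python3 -c "
from h import *
print(order.finish_job())"
```

```text
the job is handed in; nothing more can be done
None
```

The job is handed in: the jar stands upright on the disc in the free ring, the shaker is at the front within about 1 mm of the middle of the rail opening, and the gripper is still holding the knob at 30 N.

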